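Seat a trimming blade on the pin of its holder

ROBOT

A 7-joint arm with a two-finger parallel gripper is mounted at the origin on a cart in front of the work surface, level with it; the furniture and walls round the work are solid. World frame = base frame: x ahead of the robot, y to its left, z up, the work surface at z = 0. Lengths are in m, angles in rad, forces in N, time in s.
With the tool pointing down it reaches from about 0.425 to 0.875 m from the base axis. Payload 4.7 kg.
Tool frame: the origin (TCP) lies at the very end of the fingers, on their centre line; the grasp point (between the pads) lies 19 mm behind it; z points along the fingers, y is the line along which they close (so a half turn about z gives the same grasp; the last joint's range is limited). The gripper opens to 87 mm and grips with 3 to 60 N. Pads are 19 mm wide; open, the fingers measure 117 mm over their backs; the gripper's body (75 mm by 190 mm) begins 51 mm behind the grasp point.
Start: joints at [0.014, 0.321, -0.07, 1.45, 0.023, 1.371, -0.057], TCP at [0.65, -0, 0.223] pointing down, gripper open.
Joint ranges: [-2.86, 2.86], [-0.3, 2.09], [-1.38, 1.24], [0.06, 2.45], [-1.56, 4.7], [0.09, 2.05], [-2.69, 2.69]. Speed limits (rad/s): [2.57, 2.57, 3.14, 3.14, 3.14, 3.14, 3.14].

INTERFACE

Orientations are given as a rotation vector (axis times angle).
In Python, from bench import get_state, get_image, get_calibration, close_job gives the robot as it stands.
- The arm moves only by the shell command python3 -m crank 'ROWS' [FORCE]. ROWS is JSON, a list of rows, each a list of 5 numbers: the opening, from 0 (shut) to 1 (fully open), then the shift along the world's x, y, z in units of 0.2 m (1.0 is 0.2 m), then the turn about the world's z in units of 2 pi rad (1.0 is 2 pi rad). A call has 1 to 5 rows; each row is the pose to reach, as a shift and turn from the pose commanded when the call began, turning the shorter way round; what a row does not reach only later rows make up. A row lasts 1/8 s, in which the tool goes at most 62.5 mm and 10.7 degrees, less where a joint would pass 70% of its speed; a pose out of reach is approached as far as the arm can. A call with a number of a shift or a turn outside -1 to 1 is refused whole. A call with a gripper value outside its range is refused whole. The fingers move at their own pace and stop on an object; FORCE is the grip in N (left out, the last holds). Time passes only in rows, so rows that repeat a pose let the fingers close. It gives the time, the measured TCP pose, the force, the opening and the grip force at its end, in the units of the state.
- get_state(): the state, without advancing time (a new reading comes with each control period).
- get_image(name): name is "scene" or "side" or "wrist"; returns the picture (384x512x3 uint8, red, green, blue); there is no depth.
- get_calibration(name): a dict with "fovy" (degrees; the focal length in pixels is half the picture's height over the tangent of half this angle, whatever the lens; pixels are square), "cx", "cy" (the principal point, pixels), "k1" (the pictures are not rectified: a ray, as slopes to the right and down, at radius r is drawn at 1 + k1 r^2 times it, then the intrinsics apply), "R" (3x3) and "t" (3): a world point X has camera coordinates R X + t. Camera axes: x right, y down, z forward; pixel columns grow to the right and rows downward; lengths in m; the calibration is good to about 2 mm. A picture is of the moment at which its call begins: read the wrist's pose just before it. get_calibration takes no time and is no camera call; for the wrist camera it gives the pose at the moment of the call.
- close_job(): hands the job in; it is judged then, once.
The state is a dict: "time": time; "joint_positions": joint angles; "qd": joint speeds; "joint_torque": joint torques, N m; "position": TCP position; "tool_rot": TCP orientation; "ft_force": force on the tool from outside, world axes, zero at the start; "torque": the same for the moment, N m; "grip_width": opening from 0.0 (shut) to 1.0 (fully open); "grip_force": force on a finger pad.
Only numpy, scipy, OpenCV 4.12 (cv2) and the standard library are available. Lean on these libraries where they do the work, as an engineer would, in place of code of your own. Each camera call takes 0.05 s, during which the arm holds its last target. There are 200 camera calls.

TASK

Pick up the flat steel trimming blade and lay it gently and flat in the grey metal blade holder with its notched end towards the locating pin. Slide it along the bed until the pin sits fully home at the bottom of the notch, press it there for a moment with a firm but gentle push (about 8 N), and leave it lying there released. The stop that carries the pin is only held by friction: do not push it off its setting, and leave the other things on the bench alone.

Things in the scene. Friction and masses are not known exactly. Their poses are not given: they have to be found in the camera images.
- blade_center (a point): Centre (half-way up) of the loose flat steel blade, 120 long (x) x 36 wide (y) x 5 thick, about 0.1 to 0.2 kg. It starts lying flat on the bench. Its +x end has an open square notch (8 wide, its bottom 17 from that end, mouth flared to about 14); its -x end is ground to an edge. The two long sides are plain and parallel: grasp across them (36), near this point.
- blade_notch (a point): Point on the blade where the axis of the pin lies when the pin touches the bottom of the notch: 46 ahead of blade_center along blade +x, half-way up the 5 mm thickness.
- bed (a point): Middle of the upper face of the holder's bed, 16 above the bench; x along the bed towards the pin, y across, z up. The blade lies on it, x along bed x; seated, its centre is at x = -7 to 7; laid at x = -22 it is short of the pin. The bed is 26 wide here, over a foot plate 6 thick, so fingers have 10 of free height beside it. Pressing the blade down on the bed adds friction that the pin does not get.
- eraser: Bystander: white and blue eraser 21 x 47 x 12, loose on the bench. Origin at the middle of its underside.
- cover_box: Bystander: small white box 27 x 27 x 19, loose on the bench. Origin at the middle of its underside.
- cheeks (a point): Point on the bed between the front cheeks, 47.5 ahead of point bed, same axes. Two pairs of cheeks guide the blade's long sides: inner faces 40 apart (2 of play each side), tops 15 above the bed, flared outwards. One pair spans bed x = 35 to 60, the other bed x = -75 to -50; between them the sides are open for the fingers.
- pin_range (a point): Middle of the pin's possible places, fixed to the holder on the bed face, 46 ahead of point bed, same axes. The upright pin (6 diameter, top 16 above the bed) stands on the centre line up to 7 before or behind this point along x: its stop is set anew each time and is not measured, so see or feel it. The stop's dark block (24 to 42 beyond the pin) is held by friction and yields along x at about 15 N.

How it is judged:
By the outcome, as a careful person would: the job done as asked, in the order asked, and still so for the second after the job is handed in, with the robot touching nothing.
It also fails if it takes over 56 s, if anything falls off the work surface, if the arm or the gripper's body presses on something with over 40 N, if the wrist force passes 120 N, or if a joint passes its speed limit or range.

## Working session

There is one attempt and no reset: what is moved stays moved. The work goes in short steps, Python scripts to look and compute and a shell command to move; the robot and the scene stay as the last step left them, time stands still between calls to the robot, and variables do not carry over. Pictures are saved under pics/ and viewed, at most 13 in all, crops included, and the job is handed in when it is done.

```bash
mkdir -p pics; ls
cat > h.py <<'E'
import numpy as np, cv2
from bench import *
def cal(n):
    c=get_calibration(n); f=192/np.tan(np.radians(c["fovy"])/2)
    return c,f,np.array(c["R"]),np.array(c["t"])
def ray(n,u,v,z,C=None):
    c,f,R,t=C or cal(n)
    d=np.array([(u-c["cx"])/f,(v-c["cy"])/f]); s=d.copy()
    for _ in range(30): s=d/(1+c["k1"]*(s@s))
    o=-R.T@t; w=R.T@np.array([s[0],s[1],1]); return o+w*(z-o[2])/w[2]
def proj(n,X,C=None):
    c,f,R,t=C or cal(n); p=R@np.array(X)+t; s=p[:2]/p[2]; s=s*(1+c["k1"]*(s@s))
    return s*f+[c["cx"],c["cy"]]
def save(n,name): 
    im=get_image(n)[:,:,::-1].copy(); cv2.imwrite(f"pics/{name}.png",im); return im
E
python3 - <<'E'
from h import *
print(get_state())
a=save("scene","a"); b=save("side","b"); c=save("wrist","c")
m=np.zeros((600,800,3),np.uint8)
m[:300,:400]=cv2.resize(a,(400,300));m[:300,400:]=cv2.resize(b,(400,300));m[300:,:400]=cv2.resize(c,(400,300))
cv2.imwrite("pics/m.png",m)
for n in("scene","side","wrist"): print(n,get_calibration(n))
E
```

```text
pics
{'time': 0.0, 'joint_positions': array([ 0.01412727,  0.32181257, -0.0700639 ,  1.4516749 ,  0.02257217,
        1.37076408, -0.05691929]), 'qd': array([-2.11722895e-03,  2.21701648e-04, -1.76396339e-03, -5.34167449e-05,
        3.60832460e-04, -3.47774333e-04, -3.70717985e-04]), 'joint_torque': array([-2.58547143e-04, -4.91284704e+01, -4.03903294e-01, -3.12526345e+01,
       -6.40594075e-02,  4.37659642e-02,  1.61017233e-04]), 'position': array([ 6.49457325e-01, -7.01572009e-05,  2.21468145e-01]), 'tool_rot': array([-2.22058936e+00, -2.22049761e+00,  2.16191476e-03]), 'ft_force': array([ 0.1683225 , -0.55945395,  0.22770173]), 'torque': array([-0.02596113, -0.02744393, -0.03084479]), 'grip_force': 0.0, 'grip_width': 1.0007387134490344}
scene {'fovy': 44.23364982215979, 'cx': 246.30453616655683, 'cy': 195.39464769778004, 'k1': -0.052085230348347285, 'R': array([[-0.97977298,  0.20007675, -0.003768  ],
       [ 0.17486916,  0.84687357, -0.50222099],
       [-0.09729172, -0.49272147, -0.8647311 ]]), 't': array([ 0.50092502, -0.13440343,  1.0241435 ])}
side {'fovy': 57.77837766621638, 'cx': 255.11059729605105, 'cy': 194.55639160570067, 'k1': -0.10040304115206429, 'R': array([[-0.58843646, -0.80841331, -0.01450695],
       [-0.53933187,  0.40581545, -0.73785836],
       [ 0.60238166, -0.4263587 , -0.67479967]]), 't': array([0.38718388, 0.2738306 , 0.59384545])}
wrist {'fovy': 58.512370149093826, 'cx': 254.1092847935821, 'cy': 192.26805034056173, 'k1': -0.04593945576732446, 'R': array([[ 9.99998743e-01,  1.09617238e-05, -1.58566795e-03],
       [ 4.42036540e-04, -9.62263945e-01,  2.72117445e-01],
       [-1.52284822e-03, -2.72117804e-01, -9.62262740e-01]]), 't': array([-0.64911446, -0.03350915,  0.39027839])}
```

View pics/m.png

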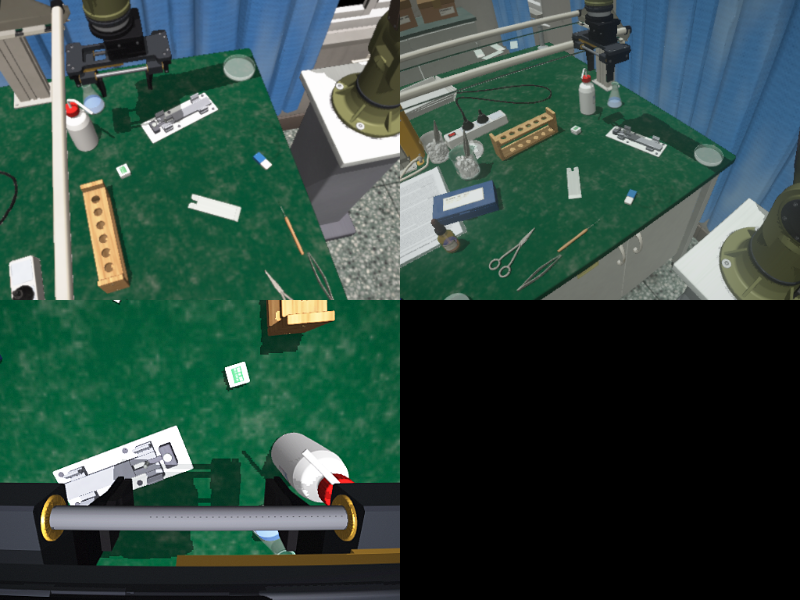

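The blade is at scene (274,265) in full pixels with its notch to the left (+x). The holder is at about (230,150), the eraser near (337,205) and the box near (158,218). I'll enlarge the scene around the blade and holder.

Run:
```python
from h import *
a=cv2.imread("pics/a.png"); C=cal("scene")
# rectified blade: bright mask
g=a.min(2); roi=np.zeros_like(g); roi[235:295,225:320]=1
m=((g>120)&(roi>0)).astype(np.uint8)
n,l,s,c=cv2.connectedComponentsWithStats(m); i=1+np.argmax(s[1:,4]); m=(l==i).astype(np.uint8)
k=max(cv2.findContours(m,0,1)[0],key=len)[:,0,:]
P=np.array([ray("scene",u,v,0.005,C)[:2] for u,v in k])*1000
r=cv2.minAreaRect(P.astype(np.float32)); print(r, cv2.boxPoints(r)); print(s[i])
h=cv2.resize(a[110:190,170:290],(800,533),interpolation=cv2.INTER_CUBIC); cv2.imwrite("pics/h1.png",h)
for nme,(u,v) in dict(box=(158,220),eraser=(337,205),holder=(230,150),bottle=(105,170)).items(): print(nme,ray("scene",u,v,0.0,C))
```

```text
((501.37493896484375, 209.29098510742188), (38.244869232177734, 120.85591125488281), 61.546791076660156) [[439.13556 221.26877]
 [545.3929  163.68808]
 [563.6143  197.3132 ]
 [457.357   254.89389]]
[ 241  248   68   36 1238]
box [0.70174105 0.07056239 0.        ]
eraser [0.3496968  0.10902187 0.        ]
holder [ 0.53330327 -0.06544723  0.        ]
bottle [ 0.79797665 -0.06859175  0.        ]
```

View pics/h1.png

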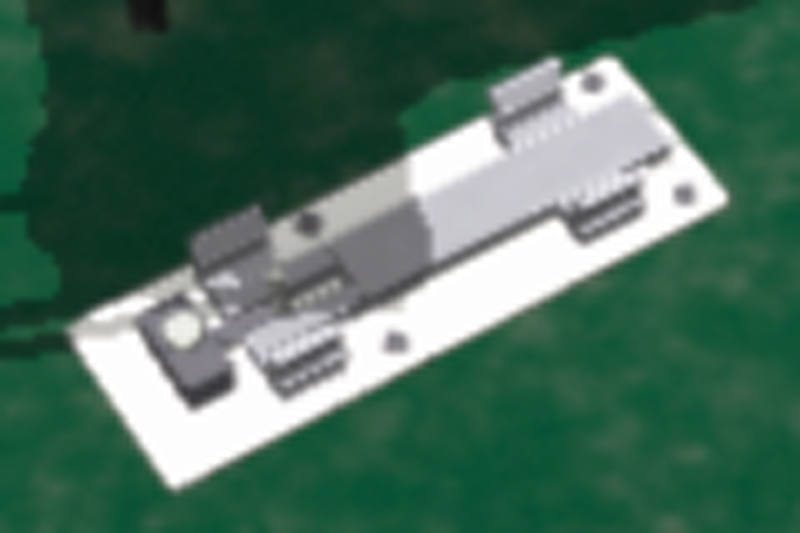

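The enlarged picture shows the dark stop block at crop (190,350), to the left (+x), with its front cheeks at about (230,245) and (300,360). The rear cheeks are at the right. The blade measures 38 x 121 at (0.501, 0.209), heading -28.5°, which agrees with the given size. I'll look at the holder from closer.

```bash
python3 -m crank '[[1,-0.2,-0.2,-0.1,0],[1,-0.4,-0.4,-0.2,0],[1,-0.6,-0.6,-0.35,0],[1,-0.6,-0.6,-0.35,0],[1,-0.6,-0.6,-0.35,0]]'
python3 - <<'E'
from h import *
import pickle
C=cal("wrist"); a=save("wrist","w1"); pickle.dump(C,open("w1.pkl","wb"))
cv2.imwrite("pics/w1b.png",cv2.resize(a[0:260,50:450],(800,520),interpolation=cv2.INTER_CUBIC))
E
```

```text
time: 0.78
position: [0.5303, -0.1198, 0.1528]
tool_rot: [2.222, 2.221, 0.001]
ft_force: [0.2, 0.3, -0.5]
grip_width: 0.998
grip_force: 0.0
```

View pics/w1b.png

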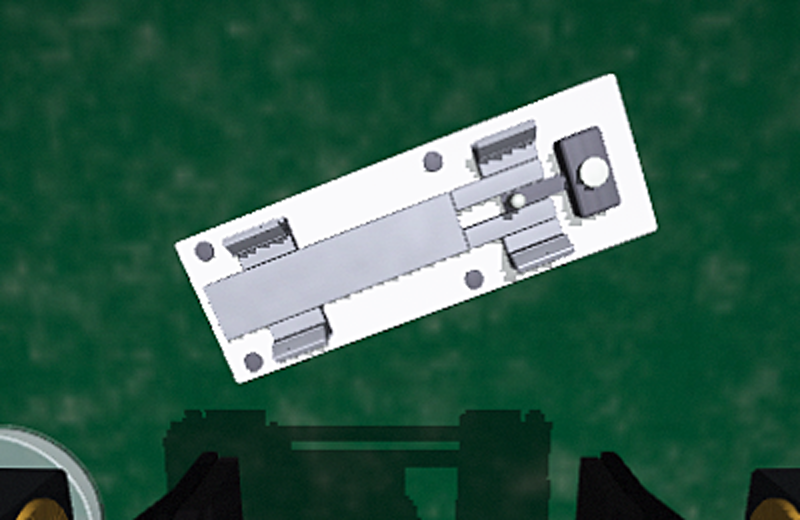

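The wrist view shows the holder whole. In crop pixels the pin top is at (517,200), the bed ends at (205,287) and (230,340), and the slot end of the bed is at (453,193) and (468,247). The stop block is at (588,172).

Run:
```python
from h import *
import pickle
C=pickle.load(open("w1.pkl","rb"))
w=lambda p,z:ray("wrist",50+p[0]/2,p[1]/2,z,C)[:2]*1000
tl,bl,tr,br=[w(p,16e-3) for p in((205,287),(230,340),(453,193),(468,247))]
foot=[w(p,6e-3) for p in((176,243),(613,74),(657,230),(239,383))]
tl,bl,tr,br=map(lambda p:w(p,.016),((205,287),(230,340),(453,193),(468,247)))
ang=lambda a,b:np.degrees(np.arctan2(*(b-a)[::-1]))
print("ang",ang(tl,tr),ang(bl,br),ang(foot[0],foot[1]),ang(foot[3],foot[2]))
print("widths",np.linalg.norm(tl-bl),np.linalg.norm(foot[0]-foot[3]),np.linalg.norm(foot[0]-foot[1]))
th=np.radians(np.mean([ang(foot[0],foot[1]),ang(foot[3],foot[2])]));ex=np.array([np.cos(th),np.sin(th)]);ey=np.array([-ex[1],ex[0]])
o=np.mean(foot,0); L=lambda p:((p-o)@ex,(p-o)@ey)
print("foot c",o,np.degrees(th))
for n,p,z in (("bed tl",(205,287),.016),("bl",(230,340),.016),("tr",(453,193),.016),("br",(468,247),.016),("pin",(517,200),.032),("block c",(580,170),.04),
 ("fcheek up L base",(478,175),.016),("fc up topL",(472,150),.031),("fc up topR",(535,121),.031),("fc lo L base",(505,238),.016),("fc lo L top",(519,270),.031),("fc lo R top",(572,244),.031),("rc up L top",(224,240),.031),("rc up R top",(286,219),.031),("rc lo L base",(273,330),.016),("rc lo Ltop",(275,360),.031),("rc lo R top",(326,343),.031)):
  print(n,np.round(L(w(p,z)),1))
print("pin",w((517,200),.032))
```

```text
ang 20.108740856648673 21.145218308679855 20.28118017716733 20.35443761920357
widths 25.479583008127268 69.05072402583143 201.98559053053944
foot c [533.75137715 -64.66479829] 20.317808898185447
bed tl [-93.9  12.3]
bl [-93.3 -13.2]
tr [20.9 11.9]
br [ 19.5 -11.5]
pin [43.1  0.9]
block c [68.3  3.7]
fcheek up L base [33.1 15.2]
fc up topL [32.5 25.2]
fc up topR [59.2 27. ]
fc lo L base [ 35.6 -13.4]
fc lo L top [ 35.3 -26.1]
fc lo R top [ 59.  -23.5]
rc up L top [-73.7  27.4]
rc up R top [-46.6  26.2]
rc lo L base [-73.5 -15.7]
rc lo Ltop [-74.  -26.2]
rc lo R top [-50.8 -27. ]
pin [573.83902031 -48.90344216]
```

```bash
python3 -m crank '[[1,-0.1,0.25,0,-0.029],[1,-0.2,0.5,0,-0.058],[1,-0.3,0.7,0,-0.087],[1,-0.36,0.88,0,-0.116],[1,-0.36,0.88,0,-0.145]]' && python3 -m crank '[[1,0,0.25,0,-0.029],[1,0,0.5,0,-0.058],[1,0,0.7,0,-0.087],[1,0,0.885,0,-0.116],[1,0,0.885,0,-0.145]]' && python3 -m crank '[[1,0,0,-0.1,-0.029],[1,0,0,-0.15,-0.039],[1,0,0,-0.15,-0.039],[1,0,0,-0.15,-0.039]]'
python3 - <<'E'
from h import *
import pickle
print(get_state()["joint_positions"])
C=cal("wrist"); a=save("wrist","w2"); pickle.dump(C,open("w2.pkl","wb"))
g=a.min(2); m=(g>110).astype(np.uint8)
n,l,s,c=cv2.connectedComponentsWithStats(m); print(s[s[:,4]>300])
cv2.imwrite("pics/w2b.png",cv2.resize(a,(640,480)))
E
```

```text
time: 1.45
position: [0.4583, 0.0613, 0.1538]
tool_rot: [-2.97, -1.022, -0.004]
ft_force: [0.6, 0.5, -0.2]
grip_width: 1.001
grip_force: 0.0
time: 2.08
position: [0.4575, 0.2394, 0.1537]
tool_rot: [-3.115, 0.378, -0.001]
ft_force: [0.1, -1.1, -0.9]
grip_width: 0.997
grip_force: 0.0
time: 2.58
position: [0.4585, 0.2343, 0.1235]
tool_rot: [-3.048, 0.756, -0.001]
ft_force: [-0.2, 0.7, 0.9]
grip_width: 1.001
grip_force: 0.0
[-0.24452336  0.12277636 -0.29702722  1.89937917  0.03950155  1.12349094
 -2.61378074]
[[     0      0    512    384 186479]
 [   233     50     48    149   6431]
 [   404    223     30     30    484]
 [    66    269     81     26   1772]
 [   144    280    213     10    984]]
```

View pics/w2b.png

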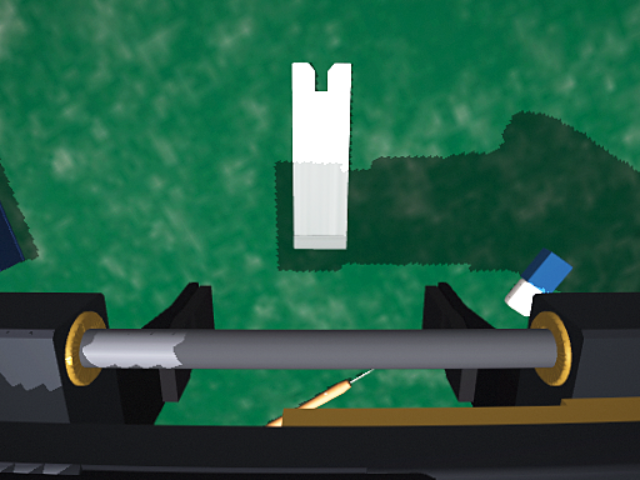

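The wrist view shows the blade alone, notch up (the +x end), from display (322,63) to (320,248), with nothing near it. The eraser is well clear to the right.

Run:
```python
from h import *
import pickle
from scipy.spatial.transform import Rotation as Ro
C=pickle.load(open("w2.pkl","rb")); a=cv2.imread("pics/w2.png")
n,l,s,c=cv2.connectedComponentsWithStats((a.min(2)>110).astype(np.uint8)); i=[j for j in range(1,n) if s[j,4]>5000][0]
k=max(cv2.findContours((l==i).astype(np.uint8),0,1)[0],key=len)[:,0,:]
P=np.array([ray("wrist",u,v,.005,C)[:2] for u,v in k])*1000
r=cv2.minAreaRect(P.astype(np.float32)); b=cv2.boxPoints(r); print(r,b)
for q in range(4): d=b[(q+1)%4]-b[q]; print(np.linalg.norm(d),np.degrees(np.arctan2(d[1],d[0])))
st=get_state(); M=Ro.from_rotvec(st["tool_rot"]).as_matrix(); print(st["position"],"tool y ang",np.degrees(np.arctan2(M[1,1],M[0,1])), M[:,2])
```

```text
((501.32012939453125, 209.3031005859375), (36.525360107421875, 118.58812713623047), 61.83769989013672) [[440.4262  221.18753]
 [544.97516 165.2174 ]
 [562.21405 197.41867]
 [457.6651  253.3888 ]]
118.588104 -28.1623
36.525345 61.8377
118.588104 151.83769
36.525345 -118.16229
[0.45859232 0.23400009 0.12352977] tool y ang -117.9137111843662 [ 1.36747278e-03  9.29940125e-04 -9.99998633e-01]
```

The blade is at (501.3, 209.3), heading -28.2°, 36.5 x 118.6, and both views agree. I'll descend and grasp.

```bash
python3 -m crank '[[1,0.215,-0.12,-0.2,0],[1,0.215,-0.12,-0.4,0],[1,0.215,-0.12,-0.5,0],[1,0.215,-0.12,-0.56,0],[1,0.215,-0.12,-0.59,0]]' && python3 -m crank '[[1,0,0,-0.01,0],[0.7,0,0,-0.01,0],[0.4,0,0,-0.01,0],[0.3,0,0,-0.01,0],[0.3,0,0,-0.01,0]]' 25
```

```text
time: 3.25
position: [0.5014, 0.2093, 0.0047]
tool_rot: [-3.048, 0.76, -0.001]
ft_force: [-0.0, -0.5, -0.1]
grip_width: 0.999
grip_force: 0.0
time: 3.88
position: [0.5011, 0.209, 0.0028]
tool_rot: [-3.048, 0.761, -0.0]
ft_force: [-0.0, 0.2, -0.4]
grip_width: 0.627
grip_force: 0.0
```

```bash
python3 -m crank '[[0.3,0,0,-0.005,0],[0.3,0,0,-0.005,0],[0.3,0,0,-0.005,0],[0.3,0,0,-0.005,0],[0.3,0,0,-0.005,0]]' 25;  python3 -m crank '[[0.3,0,0,0,0],[0.3,0,0,0,0],[0.3,0,0,0,0],[0.3,0,0,0,0]]' 25
```

```text
time: 4.5
position: [0.5009, 0.2089, 0.0014]
tool_rot: [3.048, -0.761, -0.0]
ft_force: [0.1, 0.2, -1.4]
grip_width: 0.402
grip_force: 25.0
time: 5.0
position: [0.5009, 0.2089, 0.0015]
tool_rot: [3.048, -0.761, -0.0]
ft_force: [-0.6, -0.8, -2.3]
grip_width: 0.404
grip_force: 25.0
```

```bash
python3 -m crank '[[0.3,0,0,0.05,0],[0.3,0,0,0.15,0],[0.3,0,-0.1,0.3,0.01],[0.3,0,-0.3,0.45,0.03],[0.3,0,-0.5,0.45,0.05]]';  python3 -m crank '[[0.3,0.03,-0.2,0,0.02],[0.3,0.056,-0.4,0,0.042],[0.3,0.056,-0.6,0,0.064],[0.3,0.056,-0.8,0,0.084],[0.3,0.056,-0.91,0,0.084]]';  python3 -m crank '[[0.3,0,0,-0.03,0],[0.3,0,0,-0.05,0],[0.3,0,0,-0.05,0]]'
python3 - <<'E'
from h import *
import pickle
C=cal("wrist"); a=save("wrist","w3"); pickle.dump(C,open("w3.pkl","wb"))
b=save("side","s3")
m=np.zeros((480,800,3),np.uint8); m[:,:400]=cv2.resize(a[0:300,130:380],(400,480)); m[:,400:]=cv2.resize(b[130:226,260:340],(400,480))
cv2.imwrite("pics/m3.png",m)
E
```

```text
time: 5.62
position: [0.5033, 0.1087, 0.0952]
tool_rot: [-3.129, 0.266, -0.01]
ft_force: [0.6, 0.3, -2.8]
grip_width: 0.408
grip_force: 25.0
time: 6.25
position: [0.5121, -0.0758, 0.0923]
tool_rot: [3.092, 0.548, 0.001]
ft_force: [0.2, 0.5, -2.2]
grip_width: 0.404
grip_force: 25.0
time: 6.62
position: [0.5119, -0.0714, 0.0811]
tool_rot: [-3.091, -0.555, 0.002]
ft_force: [0.5, -0.2, -2.1]
grip_width: 0.409
grip_force: 25.0
```

View pics/m3.png

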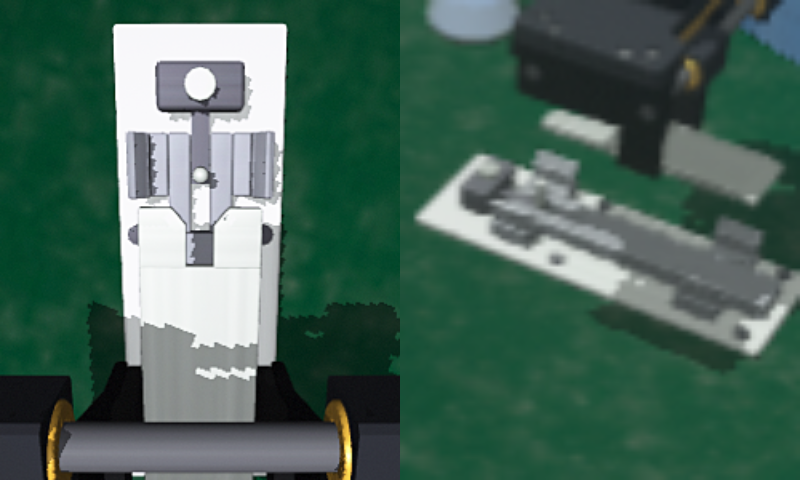

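The blade is held level over the bed with its notch (crop (200,265), full (255,166)) pointing at the pin, whose top is at crop (201,175), full (255.6,109.4). I'll compute the offsets before lowering.

Run:
```python
from h import *
import pickle
C=pickle.load(open("w3.pkl","rb")); st=get_state(); print(st["position"])
o=np.array([533.8,-64.7]); th=np.radians(20.3); ex=np.array([np.cos(th),np.sin(th)]);ey=np.array([-ex[1],ex[0]])
def L(n,u,v,z):
    p=ray("wrist",130+u*.625,v*.625,z,C)[:2]*1000-o; print(n,np.round([p@ex,p@ey],1))
zt=.0845
L("front L",139,208,zt);L("front R",262,208,zt);L("rear L",143,400,zt);L("rear R",257,400,zt);L("notch L bot",187,265,zt);L("notch R bot",213,265,zt)
L("pin top",201,174,.032);L("foot FL",113,24,.006);L("foot FR",286,24,.006)
L("foot L",125,365,.006);L("foot R",276,365,.006)
L("cheek TL",129,132,.031);L("cheek TR",274,132,.031)
L("block L",157,62,.04);L("block R",245,62,.04)
p=st["position"][:2]*1000-o; print("tcp",p@ex,p@ey)
```

```text
[ 0.51226967 -0.07182741  0.08153655]
front L [36.1 18.1]
front R [ 36.1 -17.1]
rear L [-23.9  18.6]
rear R [-23.9 -17.5]
notch L bot [19.5  4.4]
notch R bot [19.5 -3.2]
pin top [43.7  0.2]
foot FL [101.1  35.1]
foot FR [101.1 -33.5]
foot L [-43.5  35.1]
foot R [-43.4 -34.9]
cheek TL [58.9 26.9]
cheek TR [ 58.9 -26.8]
block L [81.7 15.4]
block R [ 81.8 -14.9]
tcp -22.66580749534897 0.7849219134060436
```

```bash
python3 -m crank '[[0.3,0,0,-0.1,0],[0.3,0,0,-0.2,0],[0.3,0,0,-0.26,0],[0.3,0,0,-0.29,0],[0.3,0,0,-0.3,0]]';  python3 -m crank '[[0.3,0,0,-0.005,0],[0.3,0,0,-0.01,0],[0.3,0,0,-0.01,0]]';python3 -m crank '[[0.3,0,0,-0.003,0],[0.3,0,0,-0.005,0],[0.3,0,0,-0.005,0]]'
```

```text
time: 7.35
position: [0.5125, -0.0729, 0.0216]
tool_rot: [3.093, 0.552, 0.0]
ft_force: [0.2, 0.1, -1.5]
grip_width: 0.407
grip_force: 25.0
time: 7.72
position: [0.5124, -0.0731, 0.0198]
tool_rot: [3.093, 0.551, 0.001]
ft_force: [0.1, 0.9, -1.2]
grip_width: 0.408
grip_force: 25.0
time: 8.1
position: [0.5122, -0.073, 0.0186]
tool_rot: [3.093, 0.551, -0.0]
ft_force: [-0.8, 0.8, -2.2]
grip_width: 0.405
grip_force: 25.0
```

```bash
for i in 1; do python3 -m crank '[[0.3,0,0,-0.002,0],[0.3,0,0,-0.004,0],[0.3,0,0,-0.004,0]]'; python3 -m crank '[[0.3,0,0,-0.001,0],[0.3,0,0,-0.002,0],[0.3,0,0,-0.002,0]]'; done
```

```text
time: 8.48
position: [0.5122, -0.073, 0.0177]
tool_rot: [3.093, 0.551, -0.0]
ft_force: [-1.0, 0.1, -1.9]
grip_width: 0.403
grip_force: 25.0
time: 8.85
position: [0.5122, -0.073, 0.0175]
tool_rot: [3.093, 0.551, -0.0]
ft_force: [-0.4, 0.3, -1.1]
grip_width: 0.403
grip_force: 25.0
```

```bash
python3 -m crank '[[0.3,0,0,-0.002,0],[0.3,0,0,-0.002,0],[0.3,0,0,-0.002,0]]'; python3 -m crank '[[0.55,0,0,-0.002,0],[0.55,0,0,-0.002,0],[0.55,0,0,-0.002,0],[0.55,0,0,-0.002,0]]'; python3 -m crank '[[0.55,0,0,-0.01,0],[0.55,0,0,-0.02,0],[0.55,0,0,-0.025,0],[0.55,0,0,-0.025,0]]'
python3 - <<'E'
from h import *
import pickle
C=cal("wrist"); a=save("wrist","w4"); pickle.dump(C,open("w4.pkl","wb"))
b=save("side","s4")
m=np.zeros((480,800,3),np.uint8); m[:,:400]=cv2.resize(a[0:300,130:380],(400,480)); m[:,400:]=cv2.resize(b[130:226,260:340],(400,480))
cv2.imwrite("pics/m4.png",m)
E
```

```text
time: 9.22
position: [0.5122, -0.073, 0.0174]
tool_rot: [3.093, 0.551, -0.0]
ft_force: [-2.9, -0.1, 6.0]
grip_width: 0.404
grip_force: 25.0
time: 9.72
position: [0.5122, -0.073, 0.0165]
tool_rot: [3.093, 0.552, -0.0]
ft_force: [0.3, -0.1, -0.1]
grip_width: 0.544
grip_force: 0.0
time: 10.22
position: [0.5121, -0.073, 0.0114]
tool_rot: [-3.093, -0.551, 0.0]
ft_force: [-0.6, -0.2, -0.4]
grip_width: 0.547
grip_force: 0.0
```

View pics/m4.png

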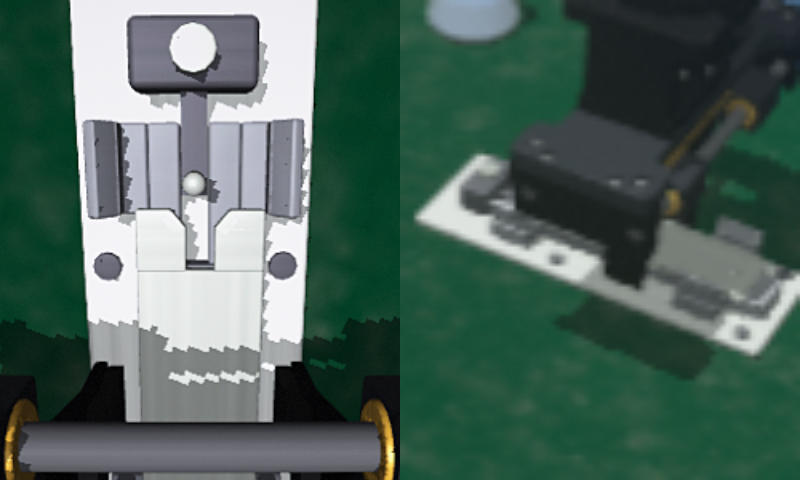

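The blade lies flat on the bed, just short of the cheeks. Its notch bottom is at crop (200,265), its front edge at row 210, and the pin top is at (194,183). I'll measure the remaining gap.

Run:
```python
from h import *
import pickle
C=pickle.load(open("w4.pkl","rb"))
o=np.array([533.8,-64.7]); th=np.radians(20.3); ex=np.array([np.cos(th),np.sin(th)]);ey=np.array([-ex[1],ex[0]])
def L(n,u,v,z):
    p=ray("wrist",130+u*.625,v*.625,z,C)[:2]*1000-o; print(n,np.round([p@ex,p@ey],1))
zt=.021
L("front L",137,210,zt);L("front R",264,210,zt);L("rear L",138,360,zt);L("rear R",262,360,zt);L("notch L bot",185,262,zt);L("notch R bot",214,262,zt);L("notch bot lower edge",200,269,zt)
L("pin top",194,182,.032);L("bed slot",195,270,.016)
L("cheek TL",84,122,.031);L("cheek TR",302,122,.031)
L("cheek base TL",149,124,.016);L("cheek base TR",240,124,.016);L("foot L",88,330,.006);L("foot R",305,330,.006)
```

```text
front L [35.8 16.3]
front R [ 35.8 -18.7]
rear L [-8.3 17.4]
rear R [ -8.3 -19.5]
notch L bot [21.2  3.2]
notch R bot [21.2 -5. ]
notch bot lower edge [19.2 -1.1]
pin top [43.9  0.5]
bed slot [17.9  0.4]
cheek TL [58.5 27.7]
cheek TR [ 58.4 -26.3]
cheek base TL [58.7 12.8]
cheek base TR [ 58.7 -12.1]
foot L [-3.8 34.9]
foot R [ -3.9 -34.8]
```

```bash
python3 -m crank '[[0.3,0,0,0,0],[0.3,0,0,0,0],[0.3,0,0,0,0],[0.3,0,0,0,0]]' 20
python3 - <<'E'
from h import *
import pickle
C=cal("wrist"); a=save("wrist","w5"); pickle.dump(C,open("w5.pkl","wb"))
g=cv2.cvtColor(a,6)
# edge columns of blade & cheek base at several rows
b=cv2.resize(a[90:240,170:350],(720,600),interpolation=cv2.INTER_CUBIC); cv2.imwrite("pics/w5b.png",b); print(get_state()["ft_force"])
E
```

```text
time: 10.82
position: [0.5123, -0.073, 0.0116]
tool_rot: [3.093, 0.551, 0.0]
ft_force: [-0.1, 0.9, -0.0]
grip_width: 0.406
grip_force: 20.0
[-1.10104921 -0.57299799  0.31425315]
```

View pics/w5b.png

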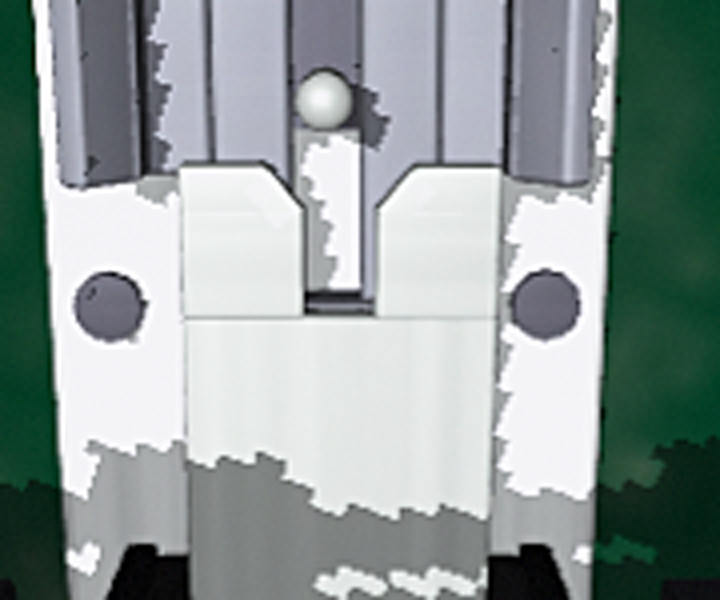

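The blade's centre line (display u=340) is about 1.5 mm to the right of the pin's (u=325). I'll shift it sideways by that much and then slide it in.

```bash
python3 -m crank '[[0.3,-0.0026,0.007,0,0],[0.3,-0.0026,0.007,0,0],[0.3,0.01,0.012,0,0],[0.3,0.022,0.016,0,0],[0.3,0.035,0.021,0,0]]'; python3 -m crank '[[0.3,0.01,0.0037,0,0],[0.3,0.019,0.007,0,0],[0.3,0.019,0.007,0,0],[0.3,0.019,0.007,0,0]]'
python3 - <<'E'
from h import *
a=save("wrist","w6")
b=cv2.resize(a[90:240,170:350],(720,600),interpolation=cv2.INTER_CUBIC); cv2.imwrite("pics/w6b.png",b)
E
```

```text
time: 11.5
position: [0.5179, -0.0693, 0.0116]
tool_rot: [3.093, 0.551, -0.005]
ft_force: [-3.8, -1.9, 5.2]
grip_width: 0.409
grip_force: 20.0
time: 12.0
position: [0.5225, -0.0676, 0.0116]
tool_rot: [3.093, 0.551, -0.002]
ft_force: [-4.7, -2.1, 4.7]
grip_width: 0.409
grip_force: 20.0
```

View pics/w6b.png

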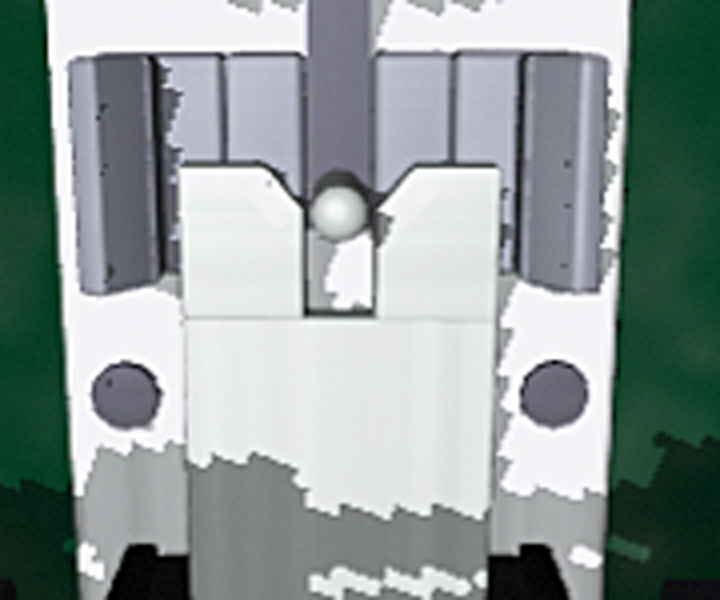

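The notch straddles the pin: pin at (338,210), notch centre at u=340 and its bottom at row 312. The tool is pressing down about 5 N, so I'll ease it up a little to remove that friction.

```bash
python3 -m crank '[[0.3,0,0,0.0014,0],[0.3,0,0,0.0014,0],[0.3,0,0,0.0014,0]]'; python3 -m crank '[[0.3,0.005,0.0017,0,0],[0.3,0.01,0.0035,0,0],[0.3,0.014,0.005,0,0],[0.3,0.014,0.005,0,0],[0.3,0.014,0.005,0,0]]'
```

```text
time: 12.42
position: [0.5233, -0.0671, 0.0116]
tool_rot: [-3.093, -0.552, -0.001]
ft_force: [0.7, -0.2, -0.9]
grip_width: 0.412
grip_force: 20.0
time: 13.05
position: [0.5258, -0.0664, 0.0118]
tool_rot: [3.093, 0.551, -0.0]
ft_force: [-0.1, -0.6, -1.7]
grip_width: 0.406
grip_force: 20.0
```

```bash
python3 -m crank '[[0.3,0.007,0.0025,0,0],[0.3,0.014,0.005,0,0],[0.3,0.018,0.0067,0,0],[0.3,0.018,0.0067,0,0]]'; python3 -m crank '[[0.3,0.0023,0.0009,0,0],[0.3,0.0047,0.0017,0,0],[0.3,0.0047,0.0017,0,0]]'; python3 -m crank '[[0.3,0.0015,0.0005,0,0],[0.3,0.0023,0.0009,0,0],[0.3,0.0023,0.0009,0,0]]'
```

```text
time: 13.55
position: [0.5295, -0.065, 0.0119]
tool_rot: [3.093, 0.551, 0.0]
ft_force: [-0.1, 0.4, -2.0]
grip_width: 0.41
grip_force: 20.0
time: 13.92
position: [0.5304, -0.0647, 0.0119]
tool_rot: [3.093, 0.552, 0.0]
ft_force: [-0.3, -0.3, -1.4]
grip_width: 0.41
grip_force: 20.0
time: 14.3
position: [0.5308, -0.0646, 0.0119]
tool_rot: [3.093, 0.551, -0.0]
ft_force: [0.5, -0.3, -1.5]
grip_width: 0.41
grip_force: 20.0
```

```bash
for i in 1 ; do python3 -m crank '[[0.3,0.0012,0.0004,0,0],[0.3,0.0012,0.0004,0,0]]'; python3 -m crank '[[0.3,0.0012,0.0004,0,0],[0.3,0.0012,0.0004,0,0]]'; python3 -m crank '[[0.3,0.0012,0.0004,0,0],[0.3,0.0012,0.0004,0,0]]'; done | grep -E "pos|ft"
```

```text
position: [0.5311, -0.0645, 0.0119]
ft_force: [-0.1, -0.0, -1.5]
position: [0.5313, -0.0644, 0.0119]
ft_force: [0.3, 0.4, -2.8]
position: [0.5316, -0.0643, 0.0119]
ft_force: [0.1, -0.3, -0.9]
```

```bash
for i in 1 ; do python3 -m crank '[[0.3,0.0012,0.0004,0,0],[0.3,0.0012,0.0004,0,0]]'; python3 -m crank '[[0.3,0.0012,0.0004,0,0],[0.3,0.0012,0.0004,0,0]]'; done | grep -E "pos|ft"
```

```text
position: [0.5318, -0.0642, 0.0119]
ft_force: [-0.3, -0.1, -2.5]
position: [0.5319, -0.0642, 0.0118]
ft_force: [-1.1, -0.6, -2.1]
```

```bash
for i in 1 ; do python3 -m crank '[[0.3,0.0007,0.0003,0,0],[0.3,0.0007,0.0003,0,0]]'; python3 -m crank '[[0.3,0.0007,0.0003,0,0],[0.3,0.0007,0.0003,0,0]]'; done | grep -E "pos|ft"
```

```text
position: [0.5319, -0.0642, 0.0118]
ft_force: [-0.3, -0.6, -1.8]
position: [0.532, -0.0642, 0.0118]
ft_force: [-1.7, -0.7, -1.9]
```

```bash
for i in 1 ; do python3 -m crank '[[0.3,0.0009,0.0004,0,0],[0.3,0.0009,0.0004,0,0],[0.3,0.0009,0.0004,0,0]]'; python3 -m crank '[[0.3,0.0009,0.0004,0,0],[0.3,0.0009,0.0004,0,0],[0.3,0.0009,0.0004,0,0]]'; done | grep -E "pos|ft"
```

```text
position: [0.532, -0.0642, 0.0117]
ft_force: [-3.1, -0.8, -1.0]
position: [0.5321, -0.0641, 0.0117]
ft_force: [-4.3, -1.1, -0.3]
```

```bash
for i in 1 ; do python3 -m crank '[[0.3,0.0009,0.0004,0,0],[0.3,0.0009,0.0004,0,0],[0.3,0.0009,0.0004,0,0]]'; python3 -m crank '[[0.3,0.0009,0.0004,0,0],[0.3,0.0009,0.0004,0,0],[0.3,0.0009,0.0004,0,0]]'; done | grep -E "pos|ft"
python3 - <<'E'
from h import *
a=save("wrist","w7")
b=cv2.resize(a[40:240,140:380],(720,600),interpolation=cv2.INTER_CUBIC); cv2.imwrite("pics/w7b.png",b)
E
```

```text
position: [0.5322, -0.0641, 0.0117]
ft_force: [-5.6, -2.3, 0.3]
position: [0.5322, -0.0641, 0.0117]
ft_force: [-5.3, -1.8, -0.4]
```

View pics/w7b.png

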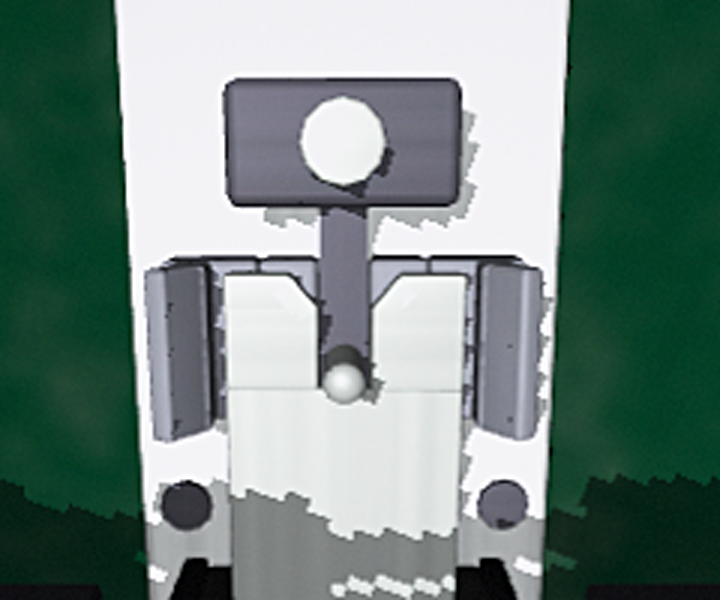

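The pin (344,382) now sits at the notch's bottom edge (row 388). The push is about 6 N, so I'll bring it up to about 8 N and hold.

```bash
for i in 1 ; do python3 -m crank '[[0.3,0.0012,0.0004,0,0],[0.3,0.0012,0.0004,0,0],[0.3,0.0012,0.0004,0,0]]';python3 -m crank '[[0.3,0.0006,0.0002,0,0],[0.3,0.0006,0.0002,0,0]]'; python3 -m crank '[[0.3,0,0,0,0],[0.3,0,0,0,0]]'; done | grep -E "pos|ft"
```

```text
position: [0.5323, -0.0641, 0.0117]
ft_force: [-6.1, -2.3, 1.2]
position: [0.5322, -0.0641, 0.0117]
ft_force: [-6.4, -1.7, 0.9]
position: [0.5322, -0.0641, 0.0117]
ft_force: [-5.7, -2.2, 0.2]
```

```bash
for i in 1 ; do python3 -m crank '[[0.3,0.001,0.0004,0,0],[0.3,0.002,0.0007,0,0],[0.3,0.002,0.0007,0,0]]'; python3 -m crank '[[0.3,0,0,0,0],[0.3,0,0,0,0]]'; done | grep -E "pos|ft"
```

```text
position: [0.5323, -0.0641, 0.0117]
ft_force: [-7.1, -2.3, 3.4]
position: [0.5323, -0.0641, 0.0117]
ft_force: [-6.4, -2.7, 2.2]
```

```bash
for i in 1 ; do python3 -m crank '[[0.3,0.001,0.0004,0.0006,0],[0.3,0.002,0.0007,0.0006,0],[0.3,0.002,0.0007,0.0006,0]]'; python3 -m crank '[[0.3,0,0,0,0],[0.3,0,0,0,0],[0.3,0,0,0,0]]';python3 -m crank '[[0.3,0,0,0,0],[0.3,0,0,0,0],[0.3,0,0,0,0]]'; done | grep -E "pos|ft"
```

```text
position: [0.5323, -0.064, 0.0117]
ft_force: [-7.1, -2.1, 3.0]
position: [0.5323, -0.064, 0.0117]
ft_force: [-8.0, -2.6, 2.7]
position: [0.5323, -0.064, 0.0117]
ft_force: [-7.8, -2.2, 1.9]
```

```bash
for i in 1 ; do python3 -m crank '[[0.3,-0.002,-0.0007,0,0],[0.3,-0.004,-0.0014,0,0],[0.3,-0.005,-0.0018,0,0],[0.3,-0.005,-0.0018,0,0]]'; done | grep -E "pos|ft"
```

```text
position: [0.5323, -0.064, 0.0117]
ft_force: [-5.8, -1.9, -0.1]
```

```bash
for i in 1 ; do python3 -m crank '[[0.3,-0.002,-0.0007,0,0],[0.3,-0.004,-0.0014,0,0],[0.3,-0.004,-0.0014,0,0]]';python3 -m crank '[[0.3,-0.002,-0.0007,0,0],[0.3,-0.002,-0.0007,0,0]]'; done | grep -E "pos|ft"
```

```text
position: [0.5322, -0.0641, 0.0118]
ft_force: [-4.1, -1.9, -1.5]
position: [0.5321, -0.0641, 0.012]
ft_force: [-2.9, -1.8, -2.6]
```

```bash
python3 -m crank '[[0.6,0,0,0,0],[0.6,0,0,0,0],[0.6,0,0,0,0],[0.6,0,0,0,0],[0.6,0,0,0,0]]' | grep -E "pos|ft|grip"
python3 - <<'E'
from h import *
a=save("wrist","w8"); c=cv2.imread("pics/w7.png")
b=np.hstack([cv2.resize(x[40:240,170:350],(400,444),interpolation=cv2.INTER_CUBIC) for x in(c,a)]); cv2.imwrite("pics/w8b.png",b)
E
```

```text
position: [0.5322, -0.064, 0.0121]
ft_force: [0.7, 0.3, 0.1]
grip_width: 0.599
grip_force: 0.0
```

View pics/w8b.png

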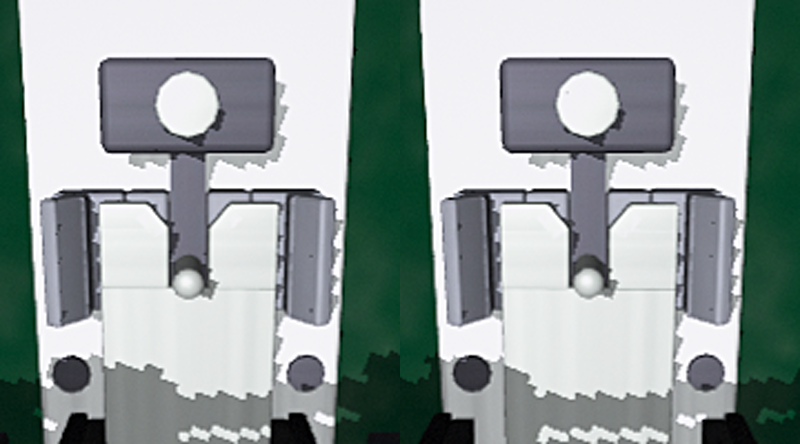

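The two views, under load (left) and released (right), match: the pin is at the notch bottom (188,284) and the stop block has not moved. I'll retreat straight up, check the blade's position and hand in.

```bash
python3 -m crank '[[0.6,0,0,0.03,0],[0.6,0,0,0.1,0],[0.6,0,0,0.25,0],[0.6,0,0,0.4,0],[0.6,0,0,0.4,0]]' | grep -E "pos|ft|time"
python3 - <<'E'
from h import *
a=save("wrist","w9"); b=save("scene","s9")
m=np.hstack([cv2.resize(a[60:300,150:370],(400,436),interpolation=cv2.INTER_CUBIC),cv2.resize(b[105:205,170:262],(400,436),interpolation=cv2.INTER_CUBIC)]); cv2.imwrite("pics/m9.png",m)
E
```

```text
time: 22.65
position: [0.5345, -0.0643, 0.0958]
ft_force: [-0.6, -1.0, -1.0]
```

View pics/m9.png

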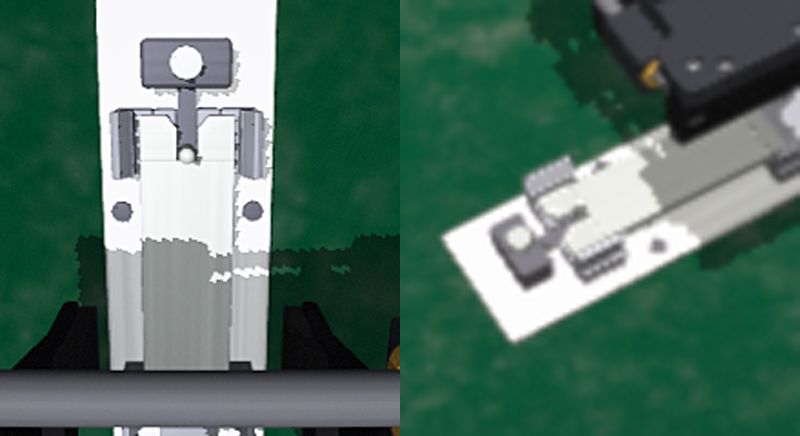

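The blade lies flat between the cheeks with the pin home (187,155), and the gripper is clear of everything.

```bash
python3 -c "
from bench import close_job
print(close_job())"
```

```text
the job is handed in; nothing more can be done
None
```

The blade lies flat and released in the holder with the pin at the bottom of the notch, after about 1 s pressed at roughly 8 N; the stop showed no movement in the before/after images, and the job was handed in at about 23 s.

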